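# Clip the tweezers on the round-topped stiffener

## Robot

A 6-joint arm with a two-finger parallel gripper is mounted at the origin on the work surface. World frame = base frame: x ahead of the robot, y to its left, z up, the work surface at z = 0. Lengths are in mm, angles in rad, forces in N, time in s.
With the tool pointing down it reaches from about 275 to 1000 mm from the base axis. Payload 8.4 kg.
Tool frame: the origin (TCP) lies at the very end of the fingers, on their centre line; the grasp point (between the pads) lies r.hold_point_z behind it (r.hold_point_z is the distance from the TCP to the grasp point, in mm); x points along the fingers, z is the direction in which the jaws open and shut, and the axes are right-handed (so a half turn about x gives the same grasp; the last joint's range is limited). The gripper opens to 85 mm and grips with 20 to 120 N. Pads are 22 mm wide; open, the fingers measure 114 mm over their backs; the gripper's body (76 mm by 85 mm) begins 54 mm behind the grasp point. The pads swing forward as they close: fully open they stand 13 mm farther back than shut.
Start: joints at [-1.346, 0.353, 1.633, -0, 1.155, -0.002], TCP at [140.536, -608.997, 231.281] pointing down, gripper open.
Joint ranges: [-2.63, 2.63], [-0.92, 2.1], [0.06, 2.66], [-1.3, 4.44], [0, 2.69], [-3.02, 3.02]. Speed limits (rad/s): [2.22, 2.22, 2.79, 3.14, 3.14, 3.14].

## Interface

Orientations are given as [roll, pitch, yaw] about the fixed x, y, z axes, in that order (R = Rz(yaw) Ry(pitch) Rx(roll)).
In Python, from rig import r gives the robot as it stands.
- The arm moves only by the tool jog_arm, never from a script. Its argument "series" is a list of rows, each a list of 7 numbers: the turn, a rotation vector about the tool's x, y, z in degrees, then the shift along the tool's x, y, z in cm, then the opening, from 0 (shut) to 1 (fully open). In form: [[wx, wy, wz, tx, ty, tz, fingers], ...]. A call has 1 to 20 rows; each row shifts and turns the commanded pose from where the row before left it, along the tool's axes as they then stand; what a row does not reach is not made up. A row lasts 1/10 s, in which the tool goes at most 50 mm and 8.59 degrees, less where a joint would pass 70% of its speed; a pose out of reach is approached as far as the arm can. A call with a gripper value outside its range is refused whole. The fingers move at their own pace and stop on an object; "force" is the grip in N (left out, the last holds). Time passes only in rows, so rows that do not move let the fingers close. It gives the time, the measured TCP pose, the force and the opening at its end, in the units of the state.
- r.sense(): the state, without advancing time (a new reading comes with each control period).
- r.grab_frame(name): name is "scene" or "top" or "wrist"; returns (picture, depth): 480x640x3 uint8, red, green, blue; 480x640 float32, mm along the optical axis (not along the pixel's ray), 0 where there is no reading.
- r.get_calibration(name): a dict with "mtx" (3x3 intrinsics, pixels), "dist" ([k1, k2, p1, p2, k3] as OpenCV has them; the pictures are not rectified), "position" and "rotation" of the camera in the world; the wrist camera has in their place "mount" (4x4, takes a point from camera to tool coordinates, whose origin is the TCP and whose axes are the tool frame's). Camera axes: x right, y down, z forward; pixel columns grow to the right and rows downward; lengths in mm; the calibration is good to about 2 mm. A picture is of the moment at which its call begins: read the wrist's pose just before it. get_calibration takes no time and is no camera call.
- r.sign_off(): hands the job in, once; it reports no verdict.
The state is a dict: "clock": time; "qpos": joint angles; "qvel": joint speeds; "joint_efforts": joint torques, N m; "eef_pos": TCP position; "tcp_rot": TCP orientation; "contact_force": force on the tool from outside, world axes, zero at the start; "wrist_torque": the same for the moment, N m; "opening": opening from 0.0 (shut) to 1.0 (fully open).
Only numpy, scipy, OpenCV 4.12 (cv2) and the standard library are available. Lean on these libraries where they do the work, as an engineer would, in place of code of your own. Each camera call takes 0.05 s, during which the arm holds its last target.

## Task

The round-topped heel stiffener on the steel pallet has just been glued and needs clamping while it sets. Squeeze the self-closing tweezers open, lift them off their parking plate, set their jaws astride the middle of the round-topped stiffener's top edge and let go, so that they are left standing upright and gripping it.

Things in the scene. Friction and masses are not known exactly. Their poses are not given: they have to be found in the camera images.
- tweezers_grip (a point): Bare steel cross-lock tweezers, 103 mm tall, 75 g, jaws down astride a grey plate on an aluminium base. Point: midway between the handle faces; z up, x the squeezing direction, either way round alike. The faces are 24 mm wide, 15 mm up and down from the point, 40 mm apart over their outsides; 15 N on each squeezes them to 31 mm, a stop, jaws fully open. The hinge on top ends 29 mm above the point.
- tweezers_jaws (a point): The tweezers' jaw tips: the point midway between them at their lower ends, 74 mm below the handles' point, axes the same. Jaws 16 mm tall, 24 mm wide in y, 6 mm thick, 10 mm apart as parked, 40 mm fully open (tips then 3 mm higher); a part may reach 34 mm up between them. The spring shuts them with 3 N. The parking plate is 10 mm thick and 24 mm high above its base, on which the tips stand.
- tw_left (a joint): Swing of one tweezer arm (the other mirrors it), rad: 0 when gripping a 10 mm thick part, as parked; -0.05 when shut on nothing; 0.17 when squeezed fully open.
- round_blank: Round-topped heel stiffener: upright brown fibreboard, 10 mm thick (x), 56 mm wide (y), its top a half circle 72 mm above the origin, fixed in a 10 mm high steel foot on the steel pallet, in a row (any order, 88 mm apart) with a square-topped blank 40 mm wide and a strip 22 mm wide of the same board. Origin: centre of the foot's underside, 12 mm above the table; z up.

How it is judged:
By the outcome, as a careful person would: the job done as asked, in the order asked, and still so for the second after the job is handed in, with the robot touching nothing.
It also fails if it takes over 38 s, if anything falls off the work surface, if the arm or the gripper's body presses on something with over 40 N, if the wrist force passes 120 N, or if a joint passes its speed limit or range.

## Working session

There is one attempt and no reset: what is moved stays moved. The work goes in short steps, Python scripts to look and compute and a tool call to move; the robot and the scene stay as the last step left them, time stands still between calls to the robot, and variables do not carry over. Pictures are saved under pics/ and viewed, and the job is handed in when it is done.

Besides the shell and the picture viewer there is one more tool, called after "Call:" as name([rows], argument=value, ...), one row to a line, values as JSON. jog_arm: Moves the arm, as the interface text tells. Its arguments: {"type":"object","properties":{"series":{"type":"array"},"force":{"type":"number"}},"required":["series"]}

```bash
ls; mkdir -p pics; python3 - <<'E'
from rig import r
import cv2,numpy as np
print(r.sense()); print(r.hold_point_z)
for n in ["scene","top","wrist"]:
    im,d=r.grab_frame(n); cv2.imwrite(f"pics/{n}0.png",im[...,::-1]); np.save(f"pics/{n}0d.npy",d)
    print(n,r.get_calibration(n))
E
```

```text
pics
{'clock': 0.0, 'qpos': array([-1.34642419e+00,  3.53654702e-01,  1.63416586e+00,  9.54686999e-07,
        1.15519279e+00, -2.37936679e-03]), 'qvel': array([ 1.35114233e-03, -1.76725272e-05, -3.06454699e-04, -3.39888137e-04,
       -6.48573597e-05,  1.54822132e-03]), 'joint_efforts': array([ 1.99663100e-04, -6.05260706e+01, -3.42070019e+01,  1.03493844e-04,
        9.26958688e-03, -4.66259394e-06]), 'eef_pos': array([ 140.41151354, -608.51748503,  230.54401206]), 'tcp_rot': array([3.13859889, 1.56937562, 1.79455368]), 'contact_force': array([0.35008582, 0.69241697, 0.81557286]), 'wrist_torque': array([0.0391316 , 0.03059136, 0.03888875]), 'opening': 0.9976989759330908}
18.700000000000003
scene {'mtx': array([[523.04967725,   0.        , 317.16342897],
       [  0.        , 523.04967725, 238.53676465],
       [  0.        ,   0.        ,   1.        ]]), 'dist': array([-0.1355481,  0.       ,  0.       ,  0.       ,  0.       ]), 'position': array([1108.66852466,   87.7902053 ,  759.25997453]), 'rotation': array([-2.40606871e+00, -2.03089257e-03,  1.76139589e+00])}
top {'mtx': arr
[... 258 characters left out ...]
4445473, -41.57351165, 937.49203227]), 'rotation': array([-3.04155335, -0.01506356, -1.56473735])}
wrist {'mtx': array([[381.47766058,   0.        , 316.28905108],
       [  0.        , 381.47766058, 242.91264943],
       [  0.        ,   0.        ,   1.        ]]), 'dist': array([-0.05047719,  0.        ,  0.        ,  0.        ,  0.        ]), 'mount': array([[-1.63636014e-04, -2.99902300e-01,  9.53969907e-01,
        -1.41443289e+02],
       [ 3.57643934e-04, -9.53969876e-01, -2.99902229e-01,
         7.62688166e+01],
       [ 9.99999923e-01,  2.92106745e-04,  2.63362067e-04,
         3.37538362e-01],
       [ 0.00000000e+00,  0.00000000e+00,  0.00000000e+00,
         1.00000000e+00]])}
```

View pics/scene0.png

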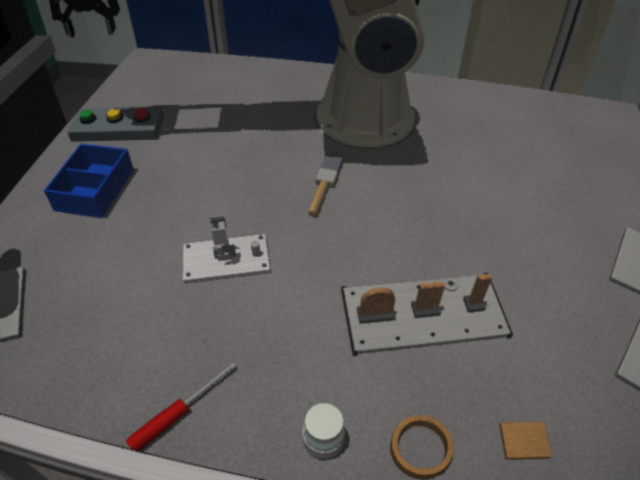

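View pics/top0.png

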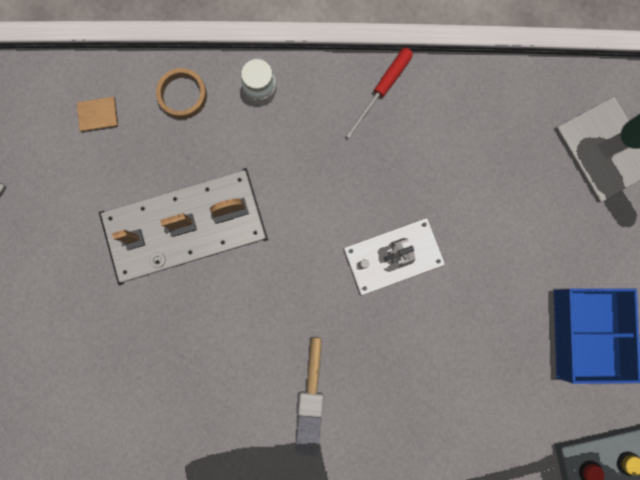

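The scene camera shows the tweezers at about (221,240) on the aluminium base, and the round blank at (377,302), the leftmost on the pallet. In the top view they are at (398,255) and (228,208). Next I turn the depth images into points.

```bash
cat > h.py <<'E'
import numpy as np,cv2
from scipy.spatial.transform import Rotation as R
def cloud(cal,d,T=None):
    v,u=np.mgrid[0:480,0:640]
    p=cv2.undistortPoints(np.stack([u.ravel(),v.ravel()],1).astype(np.float64)[:,None],cal["mtx"],cal["dist"])[:,0]
    P=np.c_[p,np.ones(len(p))]*d.reshape(-1,1)
    if T is None:
        W=P@R.from_euler('xyz',cal["rotation"]).as_matrix().T+cal["position"]
    else: W=P@T[:3,:3].T+T[:3,3]
    W[d.ravel()<=0]=np.nan
    return W.reshape(480,640,3)
def wristT(cal,s):
    M=np.eye(4);M[:3,:3]=R.from_euler('xyz',s["tcp_rot"]).as_matrix();M[:3,3]=s["eef_pos"]
    return M@cal["mount"]
E
python3 - <<'E'
from rig import r
from h import *
for n,boxes in [("top",{"base":(335,210,455,300),"pallet":(95,165,275,290)}),("scene",{"base":(175,200,280,285),"pallet":(335,260,515,360)})]:
    d=np.load(f"pics/{n}0d.npy"); W=cloud(r.get_calibration(n),d)
    print(n,"table",np.nanmedian(W[300:330,300:340 ,2] if n=="scene" else W[300:330,200:250,2]))
    for k,(a,b,c,e) in boxes.items():
        Q=W[b:e,a:c].reshape(-1,3);Q=Q[~np.isnan(Q[:,0])]
        print(k,np.histogram(Q[:,2],bins=np.arange(-8,130,4)))
        lev=Q[(Q[:,2]>(6 if k=="base" else 7))&(Q[:,2]<17)]
        rect=cv2.minAreaRect(lev[:,:2].astype(np.float32)); print(rect, np.median(lev[:,2]))
        H=Q[Q[:,2]>(45)]
        lab=cv2.minAreaRect(H[:,:2].astype(np.float32)) ; print("high",lab,H[:,2].max())
        if k=="pallet":
            from scipy.cluster.vq import kmeans2
            for lo,hi in [(30,100)]:
                G=Q[(Q[:,2]>lo)]
                c,l=kmeans2(G[:,:2],3,seed=1,minit='++')
                for i in range(3): 
                    g=G[l==i];print(i,c[i],len(g),cv2.minAreaRect(g[:,:2].astype(np.float32)),g[:,2].max())
E
```

```text
top table 0.6954433446132953
base (array([   9, 2068, 3992,  170, 1313, 2443,  123,    8,   13,   30,   24,
         32,   44,   24,   19,   18,   22,   27,   20,   14,   12,   13,
         14,    7,   17,   18,   14,   71,   61,   28,   69,   20,    0,
          0]), array([ -8,  -4,   0,   4,   8,  12,  16,  20,  24,  28,  32,  36,  40,
        44,  48,  52,  56,  60,  64,  68,  72,  76,  80,  84,  88,  92,
        96, 100, 104, 108, 112, 116, 120, 124, 128]))
((513.2554931640625, -204.6328125), (138.6365203857422, 192.20111083984375), 4.478410720825195) 12.66430816555112
high ((509.2353820800781, -175.09359741210938), (45.43730926513672, 79.068359375), 20.810409545898438) 118.36610779496516
pallet (array([  23, 3608, 7194,  377, 3199, 5993,  398,  492,  142,   31,   38,
         39,   42,   34,   45,   39,   47,   41,   48,   57,   55,   81,
        145,  149,   35,   60,    2,    0,    0,    0,    0,    0,    0,
          0]), array([ -8,  -4,   0,   4,   8,  12,  16,  20,  24,  28,  32,  36,  40,
        44,  48,  52,  56,  60,  64,  68,  72,  76,  80,  84,  88,  92,
        96,
[... 1903 characters left out ...]
70.8009033203125, 176.12110900878906), (137.6617431640625, 277.5059814453125), 17.3317928314209) 10.340164470188938
high ((573.4595336914062, 168.83612060546875), (14.484905242919922, 215.51670837402344), 17.915531158447266) 92.5448649625157
0 [604.39596867  79.59005966] 356 ((602.1870727539062, 78.75439453125), (12.907602310180664, 26.443086624145508), 16.032703399658203) 84.70959465549447
1 [597.11407941 104.72299963] 336 ((594.177734375, 105.11122131347656), (12.174371719360352, 28.833681106567383), 18.629945755004883) 84.81259656446946
2 [563.26266399 209.58722116] 947 ((558.8760375976562, 213.96237182617188), (14.174459457397461, 120.64275360107422), 18.149444580078125) 92.5448649625157
```

```bash
python3 - <<'E'
import cv2
a=cv2.imread("pics/top0.png");cv2.imwrite("pics/t1.png",cv2.resize(a[205:300,335:455],None,fx=6,fy=6,interpolation=2))
a=cv2.imread("pics/scene0.png");cv2.imwrite("pics/s1.png",cv2.resize(a[200:290,170:290],None,fx=6,fy=6,interpolation=2))
E
```

```text
(no output)
```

View pics/t1.png

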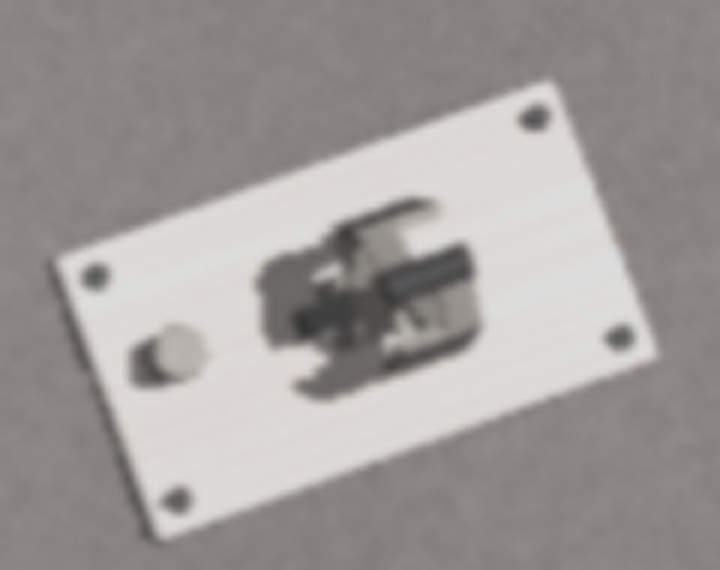

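View pics/s1.png

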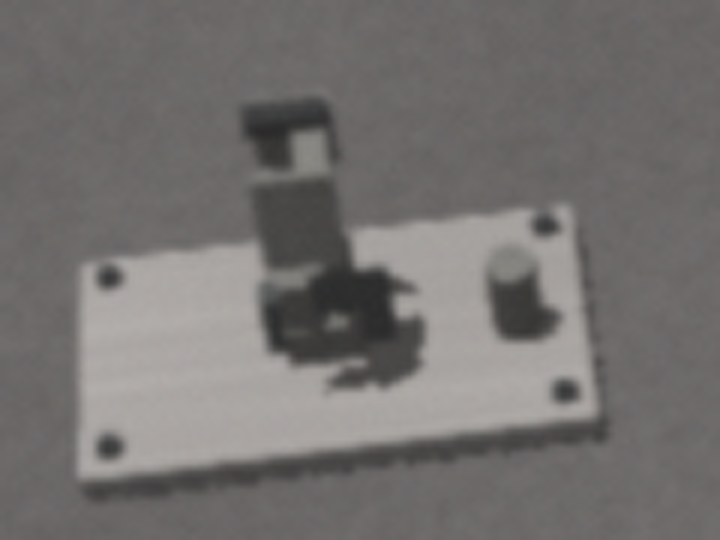

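```bash
cat >> h.py <<'E'
def plan(s,xyz,yaw_z):
    """tool x down, tool z along world yaw (mod 180). prints turn (about tool x) & shift in tool axes after turn"""
    M=R.from_euler('xyz',s["tcp_rot"]).as_matrix()
    a=np.arctan2(M[1,2],M[0,2])
    dl=(yaw_z-a+np.pi/2)%np.pi-np.pi/2
    Zt=np.array([np.cos(a+dl),np.sin(a+dl),0]);X=np.array([0,0,-1.]);T=np.c_[X,np.cross(Zt,X),Zt]
    print("tool axes",M.round(3).tolist()); rv=R.from_matrix(M.T@T).as_rotvec(degrees=True)
    dx=np.array(xyz)-s["eef_pos"]; sh=T.T@dx/10
    print("rotvec deg",rv.round(2),"shift cm after turn",sh.round(2), "yaw now",np.degrees(a),"q6",s["qpos"][5])
E
python3 - <<'E'
from rig import r
from h import *
plan(r.sense(),[515,-200,260],np.radians(20.5))
for n,b in [("top",(335,210,455,300)),("scene",(175,200,280,285))]:
    W=cloud(r.get_calibration(n),np.load(f"pics/{n}0d.npy"))[b[1]:b[3],b[0]:b[2]].reshape(-1,3)
    H=W[W[:,2]>104 ];print(n,"hinge",len(H),H.mean(0),cv2.minAreaRect(H[:,:2].astype(np.float32)))
    H=W[(W[:,2]>70)&(W[:,2]<103) ];print(n,"handle",len(H),H.mean(0),cv2.minAreaRect(H[:,:2].astype(np.float32)))
E
```

```text
tool axes [[-0.0, 0.974, 0.225], [0.001, 0.225, -0.974], [-1.0, -0.0, -0.001]]
rotvec deg [ 8.249e+01 -5.000e-02  4.000e-02] shift cm after turn [ -2.93 -25.16 -49.4 ] yaw now -77.00875720168098 q6 -0.0023747733719815824
top hinge 178 [ 518.12746859 -200.1691145   110.97006768] ((517.9581909179688, -200.30325317382812), (32.3042106628418, 24.3196964263916), 17.629446029663086)
top handle 148 [ 516.71614122 -199.52402023   90.85992091] ((518.8270874023438, -200.31849670410156), (45.51395797729492, 24.74561309814453), 20.114234924316406)
scene hinge 105 [ 522.37371938 -200.42707716  110.45804983] ((520.9013671875, -201.732177734375), (24.111278533935547, 17.304061889648438), 81.22762298583984)
scene handle 285 [ 530.6250654  -198.64146114   86.78446914] ((521.94873046875, -201.87193298339844), (45.08498764038086, 24.67221450805664), 20.253942489624023)
```

Call:
jog_arm([
  [-8.1,0,0,0,0,0,1],
  [-8.1,0,0,0,0,0,1],
  [-8.1,0,0,0,0,0,1],
  [-8.1,0,0,0,0,0,1],
  [-8.1,0,0,0,0,0,1],
  [-8.1,0,0,0,0,0,1],
  [-8.1,0,0,0,0,0,1],
  [-8.1,0,0,0,0,0,1],
  [-8.1,0,0,0,0,0,1],
  [-8.1,0,0,0,0,0,1],
  [-8.1,0,0,0,0,0,1],
  [-8.1,0,0,0,0,0,1],
], force=40)

```text
clock: 1.35
eef_pos: [140.5, -608.8, 231.0]
tcp_rot: [1.472, 1.57, 1.83]
contact_force: [-0.1, 0.6, 0.8]
opening: 1.002
```

```bash
python3 - <<'E'
from rig import r
from h import *
plan(r.sense(),[520,-201,210],np.radians(20.3))
E
```

```text
tool axes [[-0.0, -0.351, 0.936], [0.001, 0.936, 0.351], [-1.0, 0.001, 0.0]]
rotvec deg [ 0.23  0.   -0.04] shift cm after turn [ 2.1  25.08 49.74] yaw now 20.52963210292138 q6 -1.7046974854085606
```

Call:
jog_arm([
  [0,0,0,0.1,1.1,2.1,1],
  [0,0,0,0.2,2.0,4.0,1],
  [0,0,0,0.2,2.2,4.4,1],
  [0,0,0,0.2,2.2,4.4,1],
  [0,0,0,0.2,2.2,4.4,1],
  [0,0,0,0.2,2.2,4.4,1],
  [0,0,0,0.2,2.2,4.4,1],
  [0,0,0,0.2,2.2,4.4,1],
  [0,0,0,0.2,2.2,4.4,1],
  [0,0,0,0.2,2.2,4.4,1],
  [0,0,0,0.2,2.2,4.4,1],
  [0,0,0,0,1.5,2.9,1],
  [0,0,0,0,0.9,1.1,1],
  [0,0,0,0,0,0,1],
  [0,0,0,0,0,0,1],
])

```text
clock: 2.85
eef_pos: [518.8, -200.4, 210.1]
tcp_rot: [2.993, 1.57, -2.937]
contact_force: [0.2, -0.3, -0.5]
opening: 0.999
```

```bash
cat > wv.py <<'E'
import sys
from rig import r
from h import *
n=sys.argv[1]
s=r.sense(); im,d=r.grab_frame("wrist"); cal=r.get_calibration("wrist")
cv2.imwrite(f"pics/{n}.png",im[...,::-1]); W=cloud(cal,d,wristT(cal,s)); np.save(f"pics/{n}W.npy",W)
print(s["clock"],s["eef_pos"],s["contact_force"],s["opening"])
E
python3 wv.py w1
python3 - <<'E'
from h import *
W=np.load("pics/w1W.npy").reshape(-1,3)
near=W[(np.abs(W[:,0]-520)<35)&(np.abs(W[:,1]+201)<35)]
for lo,hi in [(7,17),(25,60),(70,103),(104,122)]:
    H=near[(near[:,2]>lo)&(near[:,2]<hi)]
    if len(H): print(lo,len(H),H.mean(0),np.median(H[:,2]),cv2.minAreaRect(H[:,:2].astype(np.float32)))
E
```

```text
2.85 [ 518.83238359 -200.44184265  210.05689915] [ 0.2430841  -0.32181211 -0.49308356] 0.9988458550017123
7 3426 [ 517.25697316 -191.97990386   10.80861193] 10.78528137709165 ((519.9979248046875, -200.97650146484375), (69.930419921875, 69.93059539794922), 89.97827911376953)
25 711 [ 513.36784622 -193.6713478    41.72308662] 35.84308795012788 ((515.2896728515625, -196.1717529296875), (22.335859298706055, 33.37826919555664), 19.533824920654297)
70 810 [ 516.50930691 -199.14356342   94.09926666] 99.71763632610323 ((516.8871459960938, -200.98104858398438), (45.125858306884766, 24.350156784057617), 19.979045867919922)
104 809 [ 516.67452464 -200.32912143  110.42054323] 111.9139841003107 ((516.8314208984375, -201.3482666015625), (29.21414566040039, 18.444128036499023), 85.01148986816406)
```

View pics/w1.png

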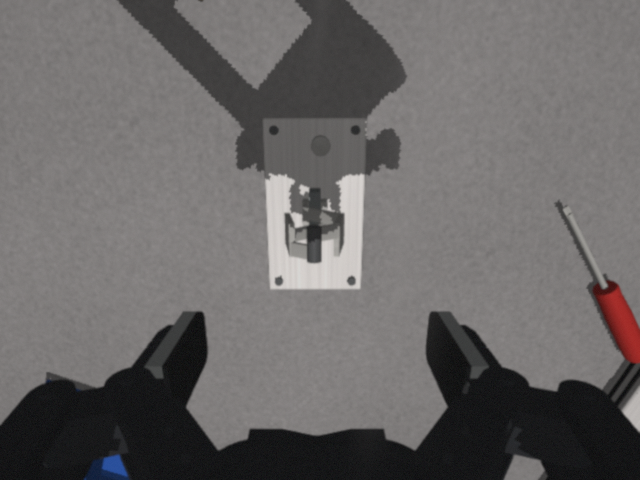

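The wrist view shows the tweezers' handles at columns 286–343, row about 235. That puts them 1.8 mm off the tool centre in −z. The cloud gives the centre as (516.9, −201) and the yaw as 20.0°, with sizes that match. I'm descending.

Call:
jog_arm([
  [0.4,0,0,1.0,0,-0.18,1],
  [0,0,0,2.0,0,0,1],
  [0,0,0,2.5,0,0,1],
  [0,0,0,2.5,0,0,1],
  [0,0,0,2.0,0,0,1],
  [0,0,0,1.5,0,0,1],
  [0,0,0,1.5,0,0,1],
  [0,0,0,0.8,0,0,1],
  [0,0,0,0.5,0,0,1],
  [0,0,0,0,0,0,1],
  [0,0,0,0,0,0,1],
], force=40)

```text
clock: 4.0
eef_pos: [518.1, -200.9, 67.7]
tcp_rot: [-0.724, 1.57, -0.379]
contact_force: [-0.9, 0.4, 0.3]
opening: 1.001
```

```bash
python3 wv.py w2
python3 - <<'E'
from h import *
from rig import r
W=np.load("pics/w2W.npy").reshape(-1,3)
near=W[(np.abs(W[:,0]-517)<28)&(np.abs(W[:,1]+201)<28)]
for lo,hi in [(70,103),(104,122)]:
    H=near[(near[:,2]>lo)&(near[:,2]<hi)]
    if len(H): print(lo,len(H),H.mean(0),np.median(H[:,2]),cv2.minAreaRect(H[:,:2].astype(np.float32)))
E
```

```text
4.0 [ 518.11603663 -200.92052603   67.72002053] [-0.89834643  0.35822492  0.25927195] 1.000920722708331
70 2740 [ 515.77052597 -196.96457291   95.62242349] 100.20091115726987 ((516.8490600585938, -201.19287109375), (44.879150390625, 25.521604537963867), 20.19683837890625)
104 3576 [ 516.18089817 -199.42515037  110.34416114] 111.75642594175298 ((516.4290771484375, -200.97201538085938), (29.90044593811035, 19.811819076538086), 86.30477142333984)
```

View pics/w2.png

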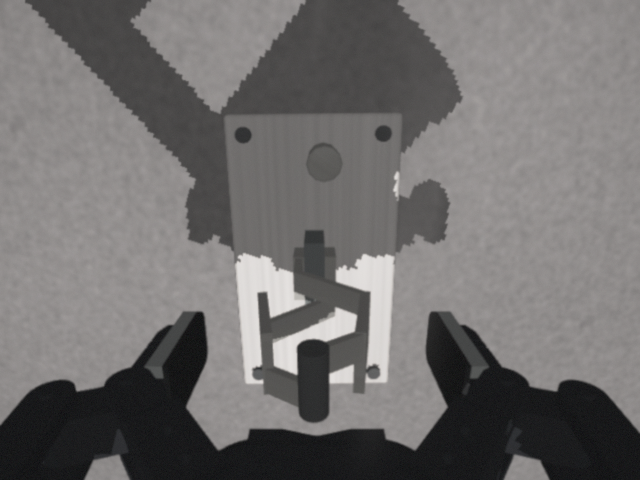

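The wrist view at grasp height shows the handle faces at columns 262–364, centre about 313.5. The fingers are centred at 317, so the offset is about 1 mm in −z. I'll correct that and squeeze.

Call:
jog_arm([
  [0,0,0,0,0,-0.1,0.8],
  [0,0,0,0,0,0,0.6],
  [0,0,0,0,0,0,0.55],
  [0,0,0,0,0,0,0.5],
  [0,0,0,0,0,0,0.46],
  [0,0,0,0,0,0,0.42],
  [0,0,0,0,0,0,0.38],
  [0,0,0,0,0,0,0.34],
  [0,0,0,0,0,0,0.25],
  [0,0,0,0,0,0,0.2],
  [0,0,0,0,0,0,0.2],
  [0,0,0,0,0,0,0.2],
  [0,0,0,0,0,0,0.2],
], force=40)

```text
clock: 5.35
eef_pos: [517.0, -200.9, 67.3]
tcp_rot: [2.205, 1.571, 2.551]
contact_force: [-0.6, 0.8, -1.6]
opening: 0.354
```

```bash
python3 wv.py w3; python3 -c "
from rig import r;print(r.sense())"
```

```text
5.35 [ 517.00466941 -200.92732433   67.26803055] [-0.55747741  0.77770112 -1.56861598] 0.3535659292900318
{'clock': 5.4, 'qpos': array([-3.73394721e-01,  4.56539459e-01,  1.90958981e+00,  8.60806225e-06,
        7.75466381e-01, -7.18871356e-01]), 'qvel': array([ 4.70691104e-04,  3.96845136e-05,  5.29895072e-04, -2.77521905e-04,
        5.48446553e-04,  9.59330398e-04]), 'joint_efforts': array([-2.29762110e-03, -5.82149291e+01, -2.45332414e+01, -6.00563976e-05,
        9.96352683e-04,  4.89437559e-05]), 'eef_pos': array([ 517.02728841, -200.94448974,   67.2863848 ]), 'tcp_rot': array([1.31360696, 1.5707896 , 1.65907745]), 'contact_force': array([-0.85642351,  0.12979021,  0.02742941]), 'wrist_torque': array([ 0.02031977, -0.01319748, -0.0214113 ]), 'opening': 0.35703295328393625}
```

View pics/w3.png

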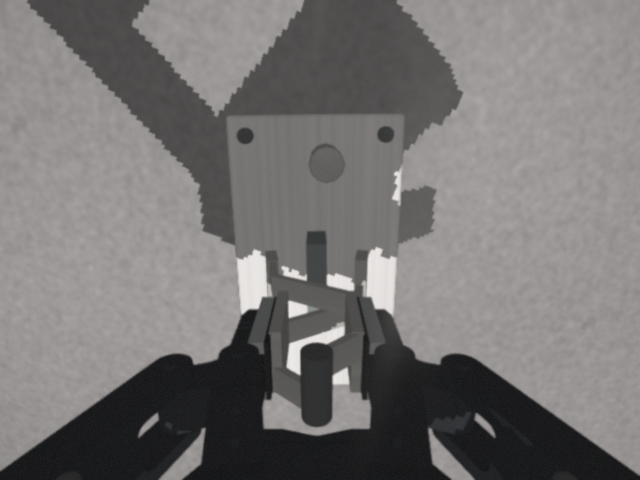

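The squeeze worked: opening is 0.357, or 30 mm, and the jaws are spread on both sides of the plate. Now the lift.

Call:
jog_arm([
  [0,0,0,-0.5,0,0,0.2],
  [0,0,0,-1.0,0,0,0.2],
  [0,0,0,-1.5,0,0,0.2],
  [0,0,0,-2.0,0,0,0.2],
  [0,0,0,-2.0,0,0,0.2],
  [0,0,0,-2.0,0,0,0.2],
  [0,0,0,-2.0,0,0,0.2],
  [0,0,0,-2.0,0,0,0.2],
  [0,0,0,-1.0,0,0,0.2],
  [0,0,0,0,0,0,0.2],
  [2.7,0,0,0,0,0,0.2],
  [0,0,0,0,0,0,0.2],
])

```text
clock: 6.6
eef_pos: [516.5, -200.7, 206.5]
tcp_rot: [2.481, 1.57, 2.779]
contact_force: [-0.4, -0.2, -1.4]
opening: 0.353
```

```bash
python3 wv.py w4; python3 - <<'E'
from rig import r
from h import *
plan(r.sense(),[607,54,205],np.radians(17.3))
im,d=r.grab_frame("scene");cv2.imwrite("pics/s4.png",cv2.resize(im[100:290,130:330,::-1],None,fx=3,fy=3))
E
```

```text
6.6 [ 516.47972498 -200.7451754   206.47607326] [-0.35045736 -0.15175176 -1.36980194] 0.3534484132753618
tool axes [[-0.001, -0.295, 0.956], [0.001, 0.956, 0.295], [-1.0, 0.001, -0.001]]
rotvec deg [-0.16 -0.06 -0.05] shift cm after turn [ 0.15 21.63 16.22] yaw now 17.139699153906086 q6 -0.6725618054037787
```

View pics/s4.png

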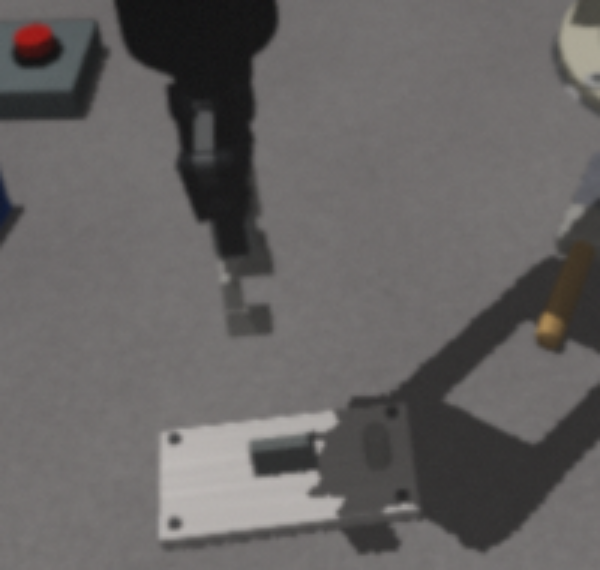

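View pics/w4.png

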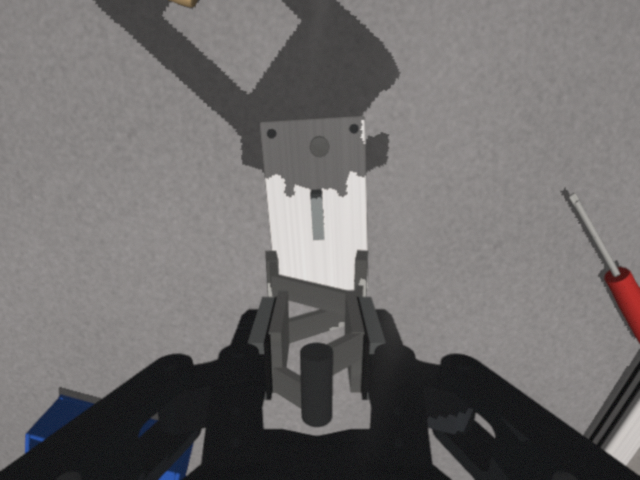

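The tweezers are off the plate, squeezed open and upright in the fingers; the bare grey plate shows at (318,215) in the wrist view. Next I move beside the round blank to measure it.

Call:
jog_arm([
  [0,0,0,0,1.1,0.8,0.2],
  [0,0,0,0,2.4,1.8,0.2],
  [0,0,0,0,2.8,2.1,0.2],
  [0,0,0,0,3.0,2.3,0.2],
  [0,0,0,0,3.0,2.3,0.2],
  [0,0,0,0,3.0,2.2,0.2],
  [0,0,0,0,2.9,2.2,0.2],
  [0,0,0,0,2.2,1.6,0.2],
  [0,0,0,0,1.2,0.9,0.2],
  [0,0,0,0,0,0,0.2],
  [0,0,0,0,0,0,0.2],
])

```text
clock: 7.8
eef_pos: [607.9, 53.0, 206.9]
tcp_rot: [-2.944, 1.57, -2.645]
contact_force: [-0.1, 0.1, -1.2]
opening: 0.356
```

```bash
python3 wv.py w5; python3 - <<'E'
from h import *
W=np.load("pics/w5W.npy").reshape(-1,3)
near=W[(np.hypot(W[:,0]-596,W[:,1]-93)<40)]
for lo,hi in [(8,16),(18,26),(35,90),(60,90),(76,90)]:
    H=near[(near[:,2]>lo)&(near[:,2]<hi)]
    if len(H): print(lo,len(H),H.mean(0),np.median(H[:,2]),np.percentile(H[:,2],98),cv2.minAreaRect(H[:,:2].astype(np.float32)))
H=near[near[:,2]>50]; m=H[:,:2].mean(0);u,sv,vt=np.linalg.svd(H[:,:2]-m);print(m,np.degrees(np.arctan2(*vt[0])))
from rig import r
plan(r.sense(),[596,93,205],np.radians(17.3))
E
```

```text
7.8 [607.92993577  52.96955891 206.92821726] [-0.08077367  0.06872082 -1.22886613] 0.355509371238923bash:   831 Killed                     python3 - <<'E'
from h import *
W=np.load("pics/w5W.npy").reshape(-1,3)
near=W[(np.hypot(W[:,0]-596,W[:,1]-93)<40)]
for lo,hi in [(8,16),(18,26),(35,90),(60,90),(76,90)]:
    H=near[(near[:,2]>lo)&(near[:,2]<hi)]
    if len(H): print(lo,len(H),H.mean(0),np.median(H[:,2]),np.percentile(H[:,2],98),cv2.minAreaRect(H[:,:2].astype(np.float32)))
H=near[near[:,2]>50]; m=H[:,:2].mean(0);u,sv,vt=np.linalg.svd(H[:,:2]-m);print(m,np.degrees(np.arctan2(*vt[0])))
from rig import r
plan(r.sense(),[596,93,205],np.radians(17.3))
E
```

View pics/w5.png

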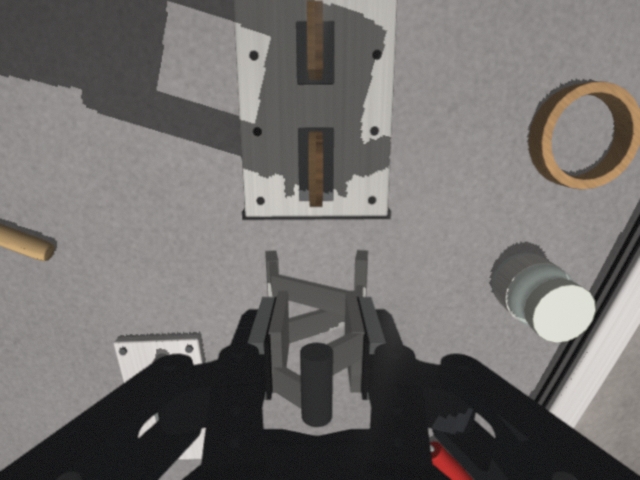

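The wrist view shows the round blank on edge at columns 308–324, rows 130–207, nearly in line with the open jaws (columns 267–367). The script ran out of memory on a full SVD, so I'm fixing that.

```bash
python3 - <<'E'
from h import *
W=np.load("pics/w5W.npy").reshape(-1,3)
near=W[(np.hypot(W[:,0]-596,W[:,1]-93)<40)]
for lo,hi in [(8,16),(18,26),(35,90),(60,90),(76,90)]:
    H=near[(near[:,2]>lo)&(near[:,2]<hi)]
    if len(H): print(lo,len(H),H.mean(0),np.median(H[:,2]),np.percentile(H[:,2],98),cv2.minAreaRect(H[:,:2].astype(np.float32)))
# yaw from row of blanks' tops
A=W[(W[:,2]>35)&(W[:,2]<92)&(np.abs((W[:,0]-596)*.956+(W[:,1]-93)*.295)<12)&(W[:,1]>60)]
l=cv2.fitLine(A[:,:2].astype(np.float32),cv2.DIST_HUBER,0,.01,.01).ravel();print("line dir, yaw",np.degrees(np.arctan2(-l[0],l[1])),l,len(A))
# round blank in axes about (596,93) with yaw 17.3
c,s=np.cos(np.radians(17.3)),np.sin(np.radians(17.3))
H=near[near[:,2]>28];x=(H[:,0]-596)*c+(H[:,1]-93)*s;y=-(H[:,0]-596)*s+(H[:,1]-93)*c
print("x",np.percentile(x,[1,5,50,95,99]),"y",np.percentile(y,[0,1,5,50,95,99,100]))
for a in range(-36,37,6):
    k=(y>=a)&(y<a+6); print(a,k.sum(),np.median(H[k,2]) if k.any() else None,np.percentile(H[k,2],95) if k.any() else None)
from rig import r
plan(r.sense(),[596,93,205],np.radians(17.3))
E
```

```text
8 3992 [596.30805222  95.24138288  10.86779526] 10.871237222932422 12.391416199584487 ((596.0369873046875, 93.12195587158203), (79.37895965576172, 79.6609878540039), 81.2483139038086)
18 1614 [594.02259568  95.15578372  20.84583437] 20.870227740547904 22.24165356737291 ((594.3011474609375, 93.17259979248047), (29.71717071533203, 60.94844055175781), 17.893722534179688)
35 1037 [593.47572914  96.16510693  77.10426255] 79.2552795243609 83.45461191661525 ((594.2202758789062, 93.64718627929688), (9.694231033325195, 54.779537200927734), 17.320241928100586)
60 1021 [593.59401601  95.79712362  77.43097907] 79.39774474285878 83.45990704912103 ((594.2806396484375, 93.35772705078125), (9.68818187713623, 54.200660705566406), 17.387920379638672)
76 704 [594.13387878  94.03586447  80.62503144] 81.13689290753965 83.58727962302359 ((594.3884887695312, 93.39460754394531), (9.355804443359375, 37.345420837402344), 16.840784072875977)
line dir, yaw -162.44704 [ 3.0158713e-01 -9.5343864e-01  5.8018713e+02  1.3849178e+02] 2244
x [-25.12052092 -22.48561179  -0.40775582  21.07750718  24.37843552] y [-39.98601792 -38.447586   -35.35679845 -29.90688542 -22.58367362
  15.67160334  28.53549902]
-36 12439 253.89346552999302 291.4077203845277
-30 11975 283.8648445870617 295.1201659376875
-24 1498 298.63042981016997 300.17213991194103
-18 106 77.62444346805893 79.65726087305673
-12 108 80.9584416647497 82.00580937814216
-6 115 82.3931181389645 83.54529021366898
0 125 82.63876289445858 83.57871406151388
6 125 81.30159512480412 82.78450502673584
12 125 78.5881498692001 80.5252443691149
18 127 74.19901908263176 76.89321545452165
24 109 65.31267182582548 70.32034050629468
30 0 None None
36 0 None None
tool axes [[-0.001, -0.294, 0.956], [-0.0, 0.956, 0.294], [-1.0, -0.0, -0.001]]
rotvec deg [-0.2  -0.05  0.01] shift cm after turn [0.2  4.22 0.07] yaw now 17.09504760938538 q6 -0.2143498803278889
```

Blank centre is (594.3, 93.3), yaw 17.4°, top about 84, size 55×10 mm, which matches the description. Moving over it, then I'll check before descending.

Call:
jog_arm([
  [-0.3,0,0,0,0.8,0,0.2],
  [0,0,0,0,1.3,-0.1,0.2],
  [0,0,0,0,1.3,0,0.2],
  [0,0,0,0,0.85,0,0.2],
  [0,0,0,1.0,0,0,0.2],
  [0,0,0,1.5,0,0,0.2],
  [0,0,0,1.0,0,0,0.2],
  [0,0,0,0,0,0,0.2],
  [0,0,0,0,0,0,0.2],
])

```text
clock: 8.75
eef_pos: [594.6, 93.0, 171.6]
tcp_rot: [3.048, 1.57, -2.932]
contact_force: [0.7, 0.1, 0.3]
opening: 0.355
```

```bash
python3 wv.py w6; python3 - <<'E'
from h import *
from rig import r
W=np.load("pics/w6W.npy")
plan(r.sense(),[594.3,93.3,117.3],np.radians(17.4))
im,d=r.grab_frame("scene");cv2.imwrite("pics/s6.png",cv2.resize(im[170:350,300:500,::-1],None,fx=3,fy=3))
E
```

```text
8.75 [594.55521331  93.0496841  171.58701052] [0.69806378 0.09364389 0.28415466] 0.35495934755322184
tool axes [[-0.0, -0.299, 0.954], [-0.0, 0.954, 0.299], [-1.0, 0.0, -0.0]]
rotvec deg [-0.03 -0.01 -0.  ] shift cm after turn [ 5.49  0.03 -0.05] yaw now 17.372162580604975 q6 -0.15037551085803902
```

View pics/w6.png

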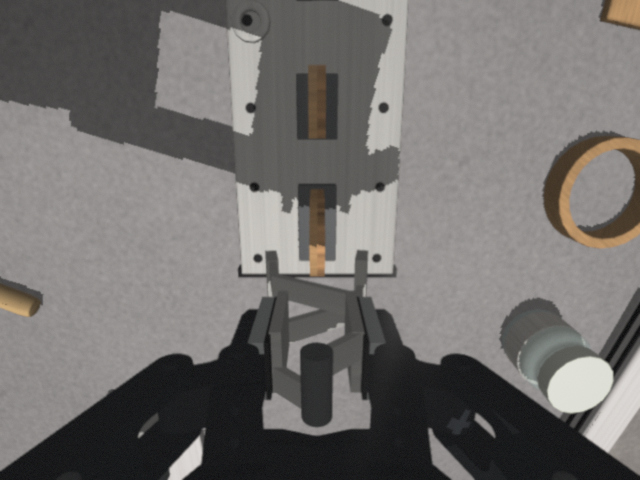

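View pics/s6.png

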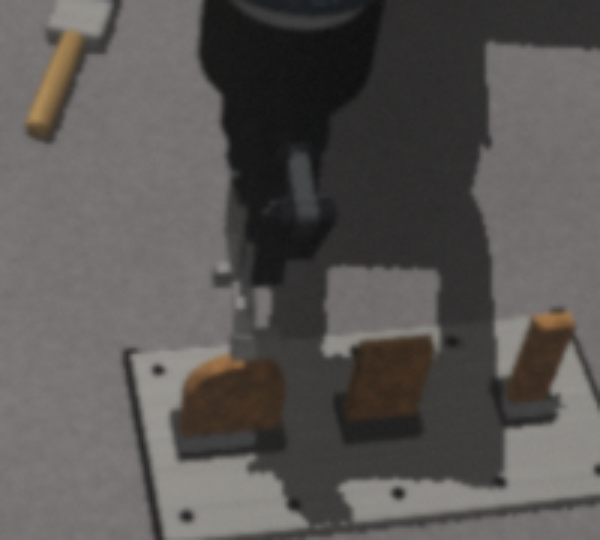

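The jaws straddle the round blank, with its edge at columns 309–325 (wrist) between the jaws at 272–362, and the scene view shows them above its middle. I'm descending 54 mm, which puts the tips about 22 mm below the top edge.

Call:
jog_arm([
  [0,0,0,0.6,0,0,0.2],
  [0,0,0,1.0,0,0,0.2],
  [0,0,0,1.0,0,0,0.2],
  [0,0,0,1.0,0,0,0.2],
  [0,0,0,1.0,0,0,0.2],
  [0,0,0,0.6,0,0,0.2],
  [0,0,0,0.2,0,0,0.2],
  [0,0,0,0,0,0,0.2],
  [0,0,0,0,0,0,0.2],
])

```text
clock: 9.75
eef_pos: [595.0, 93.4, 118.6]
tcp_rot: [-0.138, 1.57, 0.165]
contact_force: [-0.2, -0.1, -0.3]
opening: 0.353
```

```bash
python3 wv.py w7; python3 - <<'E'
from h import *
from rig import r
im,d=r.grab_frame("scene");cv2.imwrite("pics/s7.png",cv2.resize(im[170:350,300:500,::-1],None,fx=3,fy=3))
E
```

```text
9.75 [595.02226269  93.44157552 118.58397055] [-0.17726935 -0.09871577 -0.25542754] 0.35261328902831507
```

View pics/w7.png

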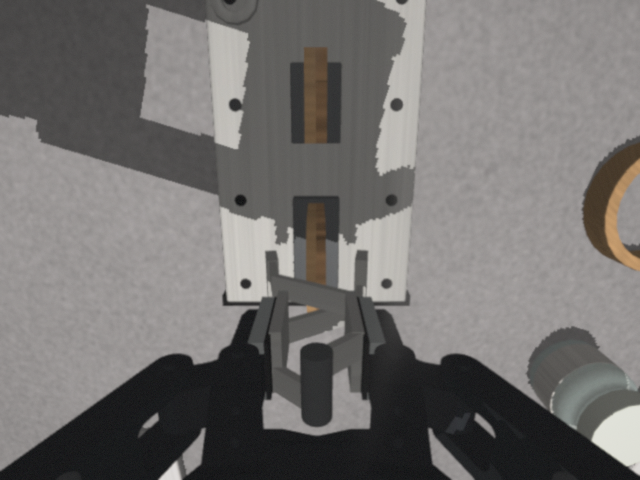

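View pics/s7.png

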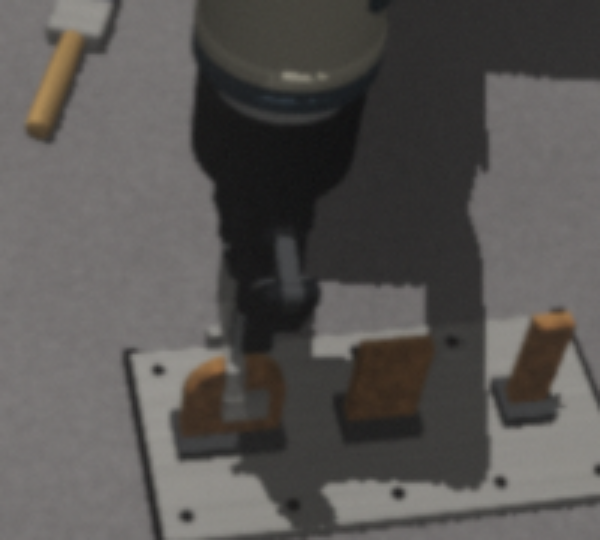

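Scene view: the front jaw lies across the blank's middle with its bottom edge just above the foot, and no contact force is reported. The 4 px sideways offset is perspective, because the open jaw sits nearer the camera. I'm releasing gradually.

Call:
jog_arm([
  [0,0,0,0,0,0,0.38],
  [0,0,0,0,0,0,0.4],
  [0,0,0,0,0,0,0.42],
  [0,0,0,0,0,0,0.44],
  [0,0,0,0,0,0,0.46],
  [0,0,0,0,0,0,0.48],
  [0,0,0,0,0,0,0.5],
  [0,0,0,0,0,0,0.53],
  [0,0,0,0,0,0,0.6],
  [0,0,0,0,0,0,0.8],
  [0,0,0,0,0,0,1],
  [0,0,0,0,0,0,1],
  [0,0,0,0,0,0,1],
  [0,0,0,0,0,0,1],
])

```text
clock: 11.25
eef_pos: [594.7, 93.4, 118.3]
tcp_rot: [2.925, 1.571, -3.054]
contact_force: [0.4, 0.7, 0.4]
opening: 0.999
```

```bash
python3 wv.py w8; python3 - <<'E'
from h import *
from rig import r
im,d=r.grab_frame("scene");cv2.imwrite("pics/s8.png",cv2.resize(im[170:350,300:500,::-1],None,fx=3,fy=3))
E
```

```text
11.25 [594.7387404   93.38261289 118.2626489 ] [0.40789003 0.69622777 0.43956706] 0.998950008035739
```

View pics/w8.png

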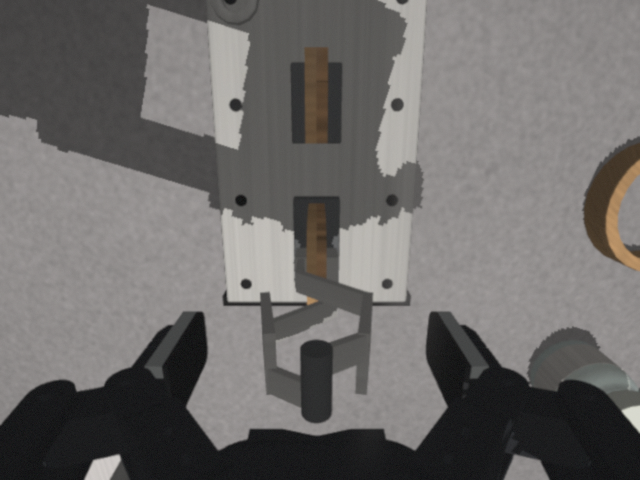

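View pics/s8.png

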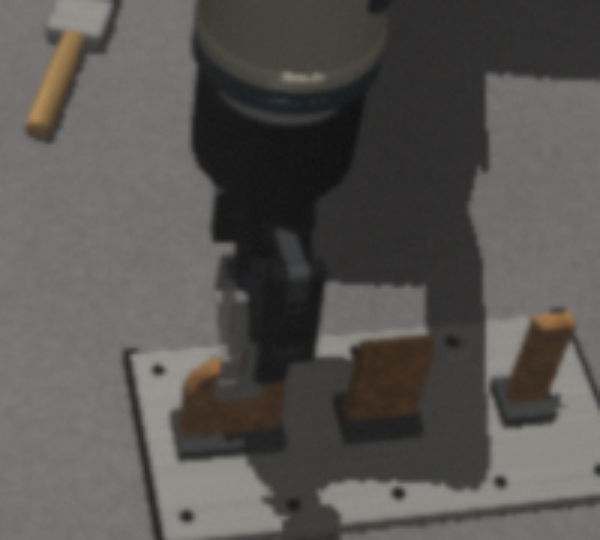

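The tweezers now stand upright by themselves. The handles are spread to columns 262–370, the jaws are closed on the blank at columns 297–335, and both fingers are clear. Retreating straight up.

Call:
jog_arm([
  [0,0,0,-0.5,0,0,1],
  [0,0,0,-1.5,0,0,1],
  [0,0,0,-2.0,0,0,1],
  [0,0,0,-2.5,0,0,1],
  [0,0,0,-2.5,0,0,1],
  [0,0,0,-2.5,0,0,1],
  [0,0,0,-1.5,0,0,1],
  [0,0,0,0,-2,0,1],
  [0,0,0,0,-4,0,1],
  [0,0,0,0,-4,0,1],
  [0,0,0,0,-2,0,1],
  [0,0,0,0,0,0,1],
  [0,0,0,0,0,0,1],
])

```text
clock: 12.65
eef_pos: [630.4, -21.1, 248.4]
tcp_rot: [1.959, 1.57, 2.262]
contact_force: [0.4, -0.3, -0.5]
opening: 0.999
```

```bash
python3 wv.py w9; python3 - <<'E'
from h import *
from rig import r
im,d=r.grab_frame("scene");cv2.imwrite("pics/s9.png",cv2.resize(im[170:350,300:500,::-1],None,fx=3,fy=3))
W=np.load("pics/w9W.npy").reshape(-1,3)
Ws=cloud(r.get_calibration("scene"),d).reshape(-1,3)
for W in (W,Ws):
  near=W[np.hypot(W[:,0]-594.3,W[:,1]-93.3)<38]
  for lo,hi in [(120,153),(154,175)]:
    H=near[(near[:,2]>lo)&(near[:,2]<hi)]
    if len(H): print(lo,len(H),H.mean(0),np.percentile(H[:,2],98),cv2.minAreaRect(H[:,:2].astype(np.float32)))
E
```

```text
12.65 [630.37203991 -21.1411054  248.4152491 ] [ 0.36965117 -0.32352086 -0.46586167] 0.9987111195885859
120 1120 [594.17396981  92.08037699 144.76770881] 152.78611222109336 ((594.1338500976562, 92.80369567871094), (45.34807586669922, 24.589975357055664), 17.991575241088867)
154 1338 [594.42091597  92.53241123 160.83792399] 165.25259517245772 ((593.83935546875, 92.65975189208984), (26.070987701416016, 24.403772354125977), 14.120699882507324)
120 365 [606.50138845  93.64765267 137.09857112] 152.71636454018275 ((598.5205078125, 92.21690368652344), (46.18930435180664, 24.586240768432617), 15.30479907989502)
154 135 [599.76282708  93.25632843 160.5078679 ] 165.40939437023857 ((598.43896484375, 91.90428161621094), (26.84890365600586, 14.125261306762695), 80.7707290649414)
```

View pics/w9.png

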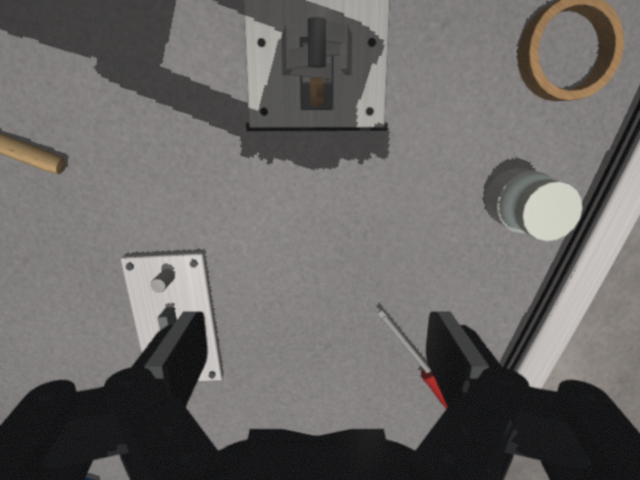

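View pics/s9.png

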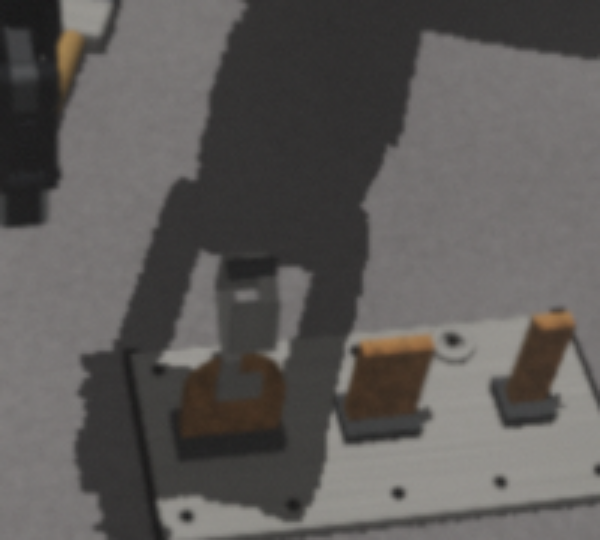

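The tweezers stand upright on the middle of the round blank: handles at (594.1, 92.8) against the blank centre (594.3, 93.3), top at about 165–166 mm as expected. The arm is clear, so I'm signing off.

```bash
python3 -c "
from rig import r;print(r.sign_off())"
```

```text
the job is handed in; nothing more can be done
None
```

The tweezers are now standing upright on the round-topped stiffener, gripping the middle of its top edge, and the job is handed in. I squeezed them open, lifted them off the parking plate, set the jaws over the blank with the tips about 22 mm below its top, let go gradually and backed the arm away. The clock read about 12.7 s at the end, against the 38 s limit.

**Last checks:**
- **Position:** The wrist camera put the handles at (594.1, 92.8), against (594.3, 93.3) for the blank, with yaw agreeing to about 0.6°.
- **Upright:** The hinge top read about 165 mm, where it should be, and the hinge and handles lined up vertically.
- **Robot clear:** The arm was touching nothing, and every force reading I took stayed below 2 N.

**Disagreement:** The scene camera put the tweezers about 4 mm farther out in x. It was off by about the same amount when they were parked, so I treated it as calibration error and trusted the wrist camera.

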